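# Uncover the filter of the flour-dust extractor

### The job

The filter of the low grey dust extractor on the pastry bench is due for a check: press its red snap tab all the way down, where it stays by itself, and after that push the released white cover along its guides, away from the filter, as far as the end stop, so that the filter lies fully open. Only press and push: never lift or tip the cover, and leave everything else on the extractor and on the bench where it stands.

Things in the scene. Friction and masses are not known exactly. Their poses are not given: they have to be found in the camera images.
- unit: Low grey dust extractor, fixed, 210 (its x) by 270 mm (its y), flat deck 86 mm above the bench. Origin: centre of its underside; z up; vented front faces -x. A channel along its y, centred on x = -30 mm, holds from -y to +y: back stop, seat with filter, red tab, free deck, end stop. The cover rides on 4 mm runners and is pushed to +y. On a ledge on the channel's +x side stand cutter and jar.
- end_stop (a point): Centre of the end stop's face, at unit (-30, +117, 98) mm: a steel bar 12 mm high across the +y end of the channel. The 12 mm back stop at the other end has its face at unit y = -119.5 mm. Two 12 mm guide lips, 114 mm apart, flank the channel. The cover, pushed to the end stop, has its origin at about unit (-30, +67, 90) mm. Axes as the unit's.
- filter (a point): Centre of the top of the yellow-framed black filter, 86 mm (unit x) by 80 mm (unit y), in the deck under the seated cover, at unit (-30, -68, 88) mm. Axes as the unit's.
- cover: Loose white plate, 110 (its x) by 100 (its y) by 10 mm, 0.17 to 0.35 kg, with a blue rib across its top centre, 70 mm along x, 12 mm along y, 24 mm tall. Origin: centre of the underside; z up. Seated: about unit (-30, -67, 90) mm, axes as the unit's. Tab up: blocked towards +y. Tab down: slides up to about 134 mm over the tab; a few N on the middle of the rib's -y side suffice.
- rib_top (a point): Centre of the top of the cover's blue rib, 34 mm above the cover's underside; axes as the cover's.
- tab_top (a point): Centre of the top of the red snap tab, 60 (unit x) by 44 mm (unit y), at unit (-30, +7) mm; it moves with the tab. The top is 102 mm above the bench when up (2 mm above the cover plate's top) and 88 mm when fully down (2 mm below the cover's underside, 2 mm above the deck). Up, it stands about 3 mm in front of the cover's +y edge.
- tab (a joint): How far the red tab is pressed down, in m: 0 up, 0.014 fully down (hard stop). It starts at 0 to 0.003, needs about 5 to 7 N pressed straight down, and stays where it is left (no spring back). The cover passes only above about 0.012.
- cutter: Bystander: round steel pastry cutter, an open ring 52 mm across, 30 mm tall, standing on the extractor's ledge. Origin: centre of its underside.
- jar: Bystander: small amber glass jar with black cap, 40 mm across, 55 mm tall, on the extractor's ledge. Origin: centre of its underside.
- cake_a: Bystander: ring cake, 76 mm across, 26 mm tall, on the red-edged baking sheet at the left. Origin: centre of its underside.
- cake_b: Bystander: a second ring cake like cake_a.
- biscuit: Bystander: flat ring biscuit, 80 mm across, 8 mm thick, on the baking sheet. Origin: centre of its underside.
- bowl: Bystander: steel mixing bowl, 150 mm across, 75 mm tall, at the right. Origin: centre of its underside.
- spatula: Bystander: spatula, 240 mm long, lying on the bench at the right, handle towards its own -x. Origin: under its middle, at bench height.

How it is judged:
By the outcome, as a careful person would: the job done as asked, in the order asked, and still so for the second after the job is handed in, with the robot touching nothing.
It also fails if it takes over 38 s, if anything falls off the work surface, if the arm or the gripper's body presses on something with over 40 N, if the wrist force passes 120 N, or if a joint passes its speed limit or range.

### The arm

A 6-joint arm with a two-finger parallel gripper is mounted at the origin on the work surface. World frame = base frame: x ahead of the robot, y to its left, z up, the work surface at z = 0. Lengths are in m, angles in rad, forces in N, time in s.
With the tool pointing down it reaches from about 0.25 to 0.775 m from the base axis. Payload 8.9 kg.
Tool frame: the origin (TCP) lies on the centre line of the jaws, within the pads' length; the fingertips stand 8 mm ahead of it and the grasp point (between the pads) lies 11 mm behind it (manip.tip_reach is the distance from the TCP to the fingertips, in m); z points along the fingers, y is the direction in which the jaws open and shut (so a half turn about z gives the same grasp; the last joint's range is limited). The gripper opens to 85 mm and grips with 20 to 120 N. Pads are 22 mm wide; open, the fingers measure 114 mm over their backs; the gripper's body (76 mm by 85 mm) begins 54 mm behind the grasp point. The pads swing forward as they close: fully open they stand 13 mm farther back than shut.
Start: joints at [-1.338, 0.291, -0.153, 1.127, 0, 1.431], TCP at [0.191, -0.489, 0.239] pointing down, gripper open.
Joint ranges: [-2.52, 2.52], [-0.91, 1.74], [-1.3, 1.37], [-1.96, 2.02], [-1.52, 1.47], [-3.14, 3.14]. Speed limits (rad/s): [2.22, 2.22, 2.79, 3.14, 3.14, 3.14].

### API

Orientations are given as a rotation vector (axis times angle).
In Python, from bench import manip, eyes, job gives the robot as it stands. The module is installed in compiled form; this text tells all that it offers.
- The arm moves only by the shell command python3 -m pendant 'ROWS'. ROWS is JSON, one flat list of numbers, 7 for each row, row after row: the turn, a rotation vector about the world's x, y, z in degrees, then the shift along the world's x, y, z in mm, then the closure in counts, from 0 (fully open) to 255 (shut). In form: [rx, ry, rz, dx, dy, dz, hand, rx, ry, rz, dx, dy, dz, hand, ...]. A call has 1 to 20 rows; each row is the pose to reach, as a shift and turn from the pose measured when the call began; what a row does not reach only later rows make up. A row lasts 1/12 s, in which the tool goes at most 41.7 mm and 7.16 degrees, less where a joint would pass 70% of its speed; a pose out of reach is approached as far as the arm can. A call with a gripper value outside its range is refused whole. The fingers move at their own pace and stop on an object; the grip force is fixed at half the most. Time passes only in rows, so rows that repeat a pose let the fingers close. It gives the time, the measured TCP pose, the force and the opening at its end, in the units of the state.
- manip.sense(): the state, without advancing time (a new reading comes with each control period).
- eyes.read_camera(name): name is "scene" or "top" or "wrist"; returns a dict with "image" (480x640x3 uint8, red, green, blue), "range_z" (480x640 float32, m along the optical axis (not along the pixel's ray), 0 where there is no reading), "K" (3x3 intrinsics, pixels), "view" (4x4, takes a point from world to camera coordinates). Camera axes: x right, y down, z forward; pixel columns grow to the right and rows downward; lengths in m; the calibration is good to about 2 mm. A picture is of the moment at which its call begins.
- job.sign_off(): hands the job in, once; it reports no verdict.
The state is a dict: "t": time; "qpos": joint angles; "dq": joint speeds; "joint_torque": joint torques, N m; "tcp_pos": TCP position; "orientation": TCP orientation; "wrist_force": force on the tool from outside, world axes, zero at the start; "moment": the same for the moment, N m; "finger_gap": finger opening in m.
Only numpy, scipy, OpenCV 4.12 (cv2) and the standard library are available. Lean on these libraries where they do the work, as an engineer would, in place of code of your own. Each camera call takes 0.05 s, during which the arm holds its last target. There are 200 camera calls.

## Working session

There is one attempt and no reset: what is moved stays moved. The work goes in short steps, Python scripts to look and compute and a shell command to move; the robot and the scene stay as the last step left them, time stands still between calls to the robot, and variables do not carry over. Pictures are saved under pics/ and viewed, about 8 in all and at most 12, crops included, and the job is handed in when it is done.

```bash
mkdir -p pics; cat > h.py <<'E'
from bench import manip, eyes, job
import numpy as np, cv2
def shot(n,f=None):
    c=eyes.read_camera(n)
    if f: cv2.imwrite('pics/'+f,c['image'][:,:,::-1])
    return c
def pts(c):
    K=c['K'];z=c['range_z'];v,u=np.mgrid[:480,:640]
    P=np.stack([(u-K[0,2])/K[0,0]*z,(v-K[1,2])/K[1,1]*z,z],-1)
    T=np.linalg.inv(c['view']);W=P@T[:3,:3].T+T[:3,3];W[z==0]=np.nan
    return W
E
python3 - <<'E'
from h import *
a=shot('top','top.png');b=shot('scene','scene.png')
s=manip.sense();print(s['t'],s['tcp_pos'],s['orientation'],s['wrist_force'],s['finger_gap'],manip.tip_reach)
for c in(a,b):
    T=np.linalg.inv(c['view']);print(T[:3,3].round(3),T[:3,2].round(2),c['K'][0,0])
E
```

```text
0.1 [ 0.19064195 -0.48874089  0.23878376] [-3.08628589e+00 -5.80410125e-01  6.39232959e-05] [-0.68814445  0.60979004  0.00896694] 0.08525422830870798 0.008
[0.329 0.075 1.703] [ 0.1  -0.01 -0.99] 603.6307204348063
[ 1.318 -0.052  0.794] [-0.76  0.09 -0.65] 441.021721253982
```

View pics/top.png

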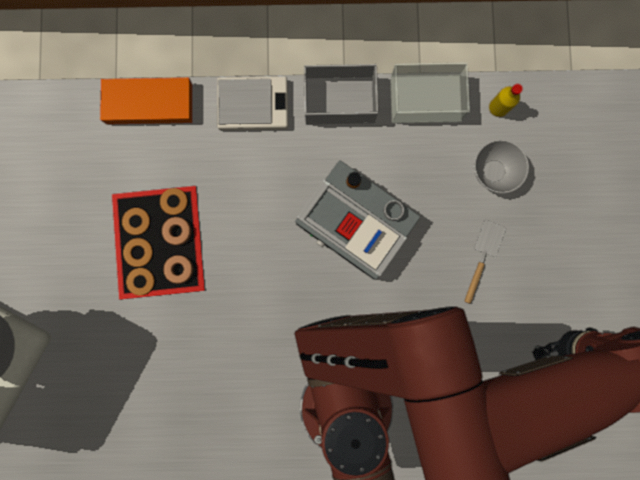

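View pics/scene.png

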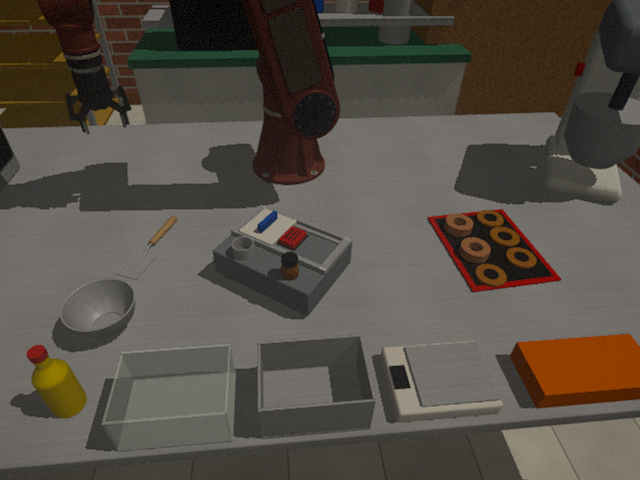

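The top view shows the red tab at about (349,225), the blue rib at (375,241), the cutter at (395,210) and the jar at (354,180). In the scene view the tab is at (293,237) and the rib at (267,221). Next I measure both from the two views.

```bash
cat >> h.py <<'E'
def mask(c,col,box):
    h=cv2.cvtColor(c['image'],cv2.COLOR_RGB2HSV).astype(int);H,S,V=h[...,0],h[...,1],h[...,2]
    m={'red':((H<8)|(H>172))&(S>150)&(V>60),'blue':(H>105)&(H<128)&(S>120)&(V>50),'white':(S<60)&(V>165)}[col]
    k=np.zeros_like(m);k[box[1]:box[3],box[0]:box[2]]=1
    return m&k
def ray(c,u,v):
    T=np.linalg.inv(c['view']);d=T[:3,:3]@np.linalg.inv(c['K'])@[u,v,1];return T[:3,3],d
def onplane(c,u,v,z):
    o,d=ray(c,u,v);return o+d*(z-o[2])/d[2]
def tri(c1,p1,c2,p2):
    (o1,d1),(o2,d2)=ray(c1,*p1),ray(c2,*p2)
    s=np.linalg.lstsq(np.stack([d1,-d2],1),o2-o1,rcond=None)[0]
    a,b=o1+s[0]*d1,o2+s[1]*d2;return (a+b)/2,np.linalg.norm(a-b)
E
python3 - <<'E'
from h import *
a=shot('top');b=shot('scene');BA=(290,155,430,285);BB=(205,200,355,310)
for col in('red','blue','white'):
    q=[]
    for c,B in((a,BA),(b,BB)):
        m=mask(c,col,B);
        n,l,st,ce=cv2.connectedComponentsWithStats(m.astype(np.uint8));i=1+st[1:,4].argmax();m=l==i
        W=pts(c)[m];zt=np.nanpercentile(W[:,2],90)
        Wt=W[W[:,2]>zt-.006]
        r=cv2.minAreaRect((Wt[:,:2]*1000).astype(np.float32))
        print(col,st[i],ce[i].round(1),'ztop',zt.round(4),'cen',np.nanmean(Wt,0).round(4),'rect mm',r)
        q.append(ce[i])
    P,e=tri(a,q[0],b,q[1]);print('  tri',P.round(4),e.round(4))
# deck/unit footprint from depth
W=pts(a);k=np.zeros((480,640),bool);k[155:285,285:440]=1
m=k&(W[...,2]>.07)&(W[...,2]<.2);r=cv2.minAreaRect((W[m][:,:2]*1000).astype(np.float32));print('unit',r,np.histogram(W[m][:,2],12))
E
```

```text
red [336 213  26  27 378] [348.6 225.6] ztop 0.1052 cen [ 0.4952 -0.0154  0.103 ] rect mm ((495.0946960449219, -14.962657928466797), (42.068824768066406, 60.08526611328125), 53.236209869384766)
red [279 227  28  22 345] [292.8 237.2] ztop 0.101 cen [ 0.4999 -0.0149  0.0993] rect mm ((497.33349609375, -15.06005859375), (44.588584899902344, 63.218814849853516), 51.905670166015625)
  tri [ 0.4951 -0.0135  0.092 ] 0.0006
blue [365 231  16  21  89] [372.5 241. ] ztop 0.129 cen [ 0.4499 -0.0732  0.1269] rect mm ((449.8327941894531, -73.5836181640625), (9.190420150756836, 65.6321029663086), 53.76457214355469)
blue [258 211  19  21 182] [267.3 220.9] ztop 0.1236 cen [ 0.4561 -0.0744  0.122 ] rect mm ((454.8647155761719, -74.35026550292969), (12.559710502624512, 69.4603271484375), 53.71170425415039)
  tri [ 0.4509 -0.0742  0.1119] 0.0012
white [ 345  215   53   54 1244] [371.  241.4] ztop 0.1049 cen [ 0.452  -0.0721  0.1024] rect mm ((450.92425537109375, -73.55143737792969), (98.00215911865234, 108.4001693725586), 53.73206329345703)
white [265 209   1   1   1] [265. 209.] ztop 0.099 cen [ 0.3837 -0.0792  0.099 ] rect mm ((383.66351318359375, -79.15191650390625), (0.0, 0.0), 0.0)
  tri [ 0.4474 -0.0726  0.1458] 0.0095
unit ((515.2192993164062, -39.447235107421875), (270.66571044921875, 212.867431640625), 53.2591552734375) (array([  63,  937, 2716, 1444, 1779,  442,   79,   82,   68,   29,  109,
         24]), array([0.0702683 , 0.07697037, 0.08367244, 0.09037452, 0.09707659,
       0.10377866, 0.11048073, 0.1171828 , 0.12388487, 0.13058694,
       0.13728901, 0.14399108, 0.15069316]))
```

Measurements agree with the model:

| Quantity | Value |
|---|---|
| Unit yaw | about −36.5° (unit +y ≈ (0.596, 0.803)) |
| Tab centre | (0.495, −0.015, 0.102) |
| Rib centre | (0.451, −0.0745) |
| Unit centre | (0.515, −0.039) |

I'll go above the tab with the jaws shut and the jaw axis along the unit's x, which needs a turn of +32.2°.

```bash
python3 -m pendant '[0,0,5,0,0,0,255, 0,0,10,20,35,0,255, 0,0,15,40,65,0,255, 0,0,20,60,95,0,255, 0,0,25,80,125,0,255, 0,0,32,100,160,0,255, 0,0,32,125,195,0,255, 0,0,32,150,235,0,255, 0,0,32,175,270,0,255, 0,0,32,195,305,0,255, 0,0,32,220,340,-10,255, 0,0,32,240,375,-20,255, 0,0,32,260,405,-30,255, 0,0,32,280,435,-40,255, 0,0,32,295,460,-45,255, 0,0,32,304,474,-50,255, 0,0,32,304,474,-50,255, 0,0,32,304,474,-50,255]'
python3 - <<'E'
from h import *
from scipy.spatial.transform import Rotation as R
c=shot('wrist','w1.png');s=manip.sense();M=R.from_rotvec(s['orientation']).as_matrix()
print(s['tcp_pos'],M.round(3),s['qpos'],s['finger_gap'],s['wrist_force'])
W=pts(c)
for col in('red','blue'):
    m=mask(c,col,(0,0,640,480));w=W[m];z=np.nanpercentile(w[:,2],90);t=w[abs(w[:,2]-z)<.004]
    print(col,m.sum(),z,cv2.minAreaRect((t[:,:2]*1000).astype(np.float32)),np.nanmean(t,0))
E
```

```text
t: 1.7
tcp_pos: [0.4944, -0.0142, 0.1885]
orientation: [-2.805, -1.411, 0.002]
wrist_force: [-0.3, -1.2, 0.2]
finger_gap: 0.0
[ 0.49430116 -0.0149534   0.18878906] [[ 0.597  0.802 -0.001]
 [ 0.802 -0.597  0.   ]
 [-0.001 -0.001 -1.   ]] [-1.78273721e-01  2.70488814e-01 -3.20105602e-01  9.81646655e-01
  1.21742283e-04  2.03229470e+00] -0.0003734113060520455 [-0.20887368 -0.74329552  0.14668789]
red 5526 0.1017154728465147 ((495.41986083984375, -13.005012512207031), (43.70843505859375, 59.949440002441406), 53.38713836669922) [ 0.496372   -0.01194092  0.10083703]
blue 0 nan ((0.0, 0.0), (0.0, 0.0), 0.0) [nan nan nan]
  return np.nanmean(a, axis, out=out, keepdims=keepdims)
<stdin>:8: RuntimeWarning: Mean of empty slice
```

View pics/w1.png

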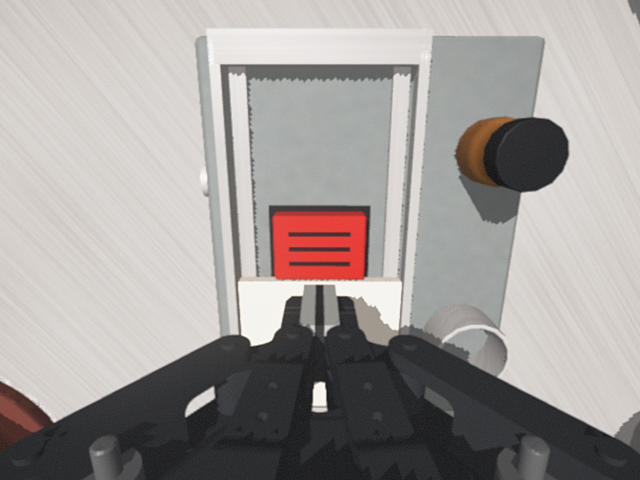

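The wrist view shows the tab at about (320,245), up at z = 0.1017 and centred at (0.495, −0.013). The free deck ahead of it is clear, and the cutter and jar are well to the side. I press down in stages.

```bash
python3 -m pendant '[0,0,0,1,2,-25,255, 0,0,0,1,2,-50,255, 0,0,0,1,2,-70,255, 0,0,0,1,2,-76,255, 0,0,0,1,2,-80,255, 0,0,0,1,2,-84,255, 0,0,0,1,2,-87,255, 0,0,0,1,2,-90,255, 0,0,0,1,2,-90,255]'; python3 -m pendant '[0,0,0,0,0,-2,255, 0,0,0,0,0,-2,255, 0,0,0,0,0,-3,255, 0,0,0,0,0,-3,255]'
```

```text
t: 2.5
tcp_pos: [0.4958, -0.0134, 0.0995]
orientation: [2.808, 1.41, -0.0]
wrist_force: [-0.2, -0.7, 0.1]
finger_gap: -0.0002
t: 2.83
tcp_pos: [0.4964, -0.0135, 0.0969]
orientation: [2.807, 1.409, 0.001]
wrist_force: [-0.1, 0.2, 4.4]
finger_gap: -0.0002
```

```bash
python3 -m pendant '[0,0,0,0,0,-1,255, 0,0,0,0,0,-1,255, 0,0,0,0,0,-2,255, 0,0,0,0,0,-2,255]'; python3 -m pendant '[0,0,0,0,0,-1,255, 0,0,0,0,0,-2,255, 0,0,0,0,0,-2,255, 0,0,0,0,0,-2,255]'
```

```text
t: 3.17
tcp_pos: [0.4964, -0.0135, 0.0959]
orientation: [2.806, 1.409, 0.002]
wrist_force: [-6.1, 0.8, 18.9]
finger_gap: 0.0003
t: 3.5
tcp_pos: [0.4965, -0.0135, 0.0957]
orientation: [2.806, 1.409, 0.003]
wrist_force: [-10.2, 0.9, 32.0]
finger_gap: 0.0003
```

Force rises sharply at tip height 0.0877, which matches the hard stop at 88 mm. I lift, move behind the rib at height and look.

```bash
python3 -m pendant '[0,0,0,0,0,15,255, 0,0,0,0,0,40,255, 0,0,0,0,0,75,255, 0,0,0,-10,-14,95,255, 0,0,0,-26,-35,95,255, 0,0,0,-42,-57,95,255, 0,0,0,-58,-78,95,255, 0,0,0,-64,-86,95,255, 0,0,0,-64,-86,95,255, 0,0,0,-64,-86,95,255]'
python3 - <<'E'
from h import *
c=shot('wrist','w2.png');s=manip.sense();print(s['tcp_pos'],s['wrist_force']);W=pts(c)
for n,c in(('w',c),('t',shot('top')),('s',shot('scene'))):
  W=pts(c)
  for col in('red','blue'):
    m=mask(c,col,dict(w=(0,0,640,480),t=(290,155,430,285),s=(205,200,355,310))[n]);w=W[m]
    if m.sum()<30: print(n,col,m.sum());continue
    z=np.nanpercentile(w[:,2],90);t=w[abs(w[:,2]-z)<.004]
    print(n,col,m.sum(),z,np.nanmedian(w[:,2]),cv2.minAreaRect((t[:,:2]*1000).astype(np.float32)))
E
```

```text
t: 4.33
tcp_pos: [0.4328, -0.0996, 0.1908]
orientation: [2.806, 1.407, 0.004]
wrist_force: [0.1, 0.6, 0.7]
finger_gap: -0.0001
[ 0.43307513 -0.09919534  0.19073157] [0.17586816 0.35630841 0.20407686]
w red 6369 0.08941200202604703 0.08846092961119476 ((495.3180236816406, -12.873397827148438), (42.99496841430664, 59.20555114746094), 53.238250732421875)
w blue 2622 0.12519039461008466 0.12428440265166159 ((451.97412109375, -72.02983093261719), (11.437854766845703, 68.03397369384766), 53.31373596191406)
t red 4032 0.7260745748473907 0.6939331508917362 ((348.42877197265625, -46.96014404296875), (90.62791442871094, 29.103633880615234), 88.8742904663086)
t blue 79 0.1298528754829343 0.12393989480718559 ((445.3172302246094, -70.78985595703125), (8.640066146850586, 51.42576599121094), 55.99474334716797)
s red 275 0.0887322830435738 0.08682843580286681 ((494.9326171875, -13.963703155517578), (45.73973083496094, 61.82218933105469), 53.199974060058594)
s blue 180 0.12343936348866709 0.11904888197963431 ((454.20477294921875, -73.99295043945312), (12.733516693115234, 70.0566177368164), 53.62412643432617)
```

View pics/w2.png

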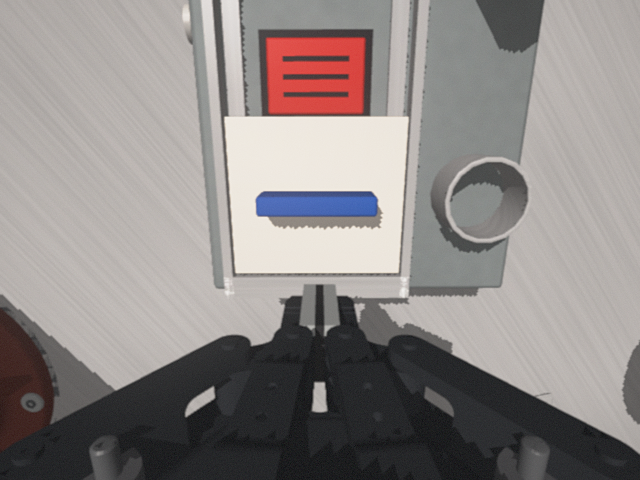

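The tab is fully down (0.0885 in both the wrist and scene views) and the cover is still seated. The blue rib at (316,205) has the fingers centred behind it, about 16 mm away. I lower to 4 mm above the plate and start pushing.

```bash
python3 -m pendant '[0,0,0,-0.5,0.5,-25,255, 0,0,0,-0.5,0.5,-50,255, 0,0,0,-0.5,0.5,-68,255, 0,0,0,-0.5,0.5,-76,255, 0,0,0,-0.5,0.5,-79,255, 0,0,0,-0.5,0.5,-79,255]'; python3 -m pendant '[0,0,0,3,4,0,255, 0,0,0,6,8,0,255, 0,0,0,9,12,0,255, 0,0,0,12,16,0,255, 0,0,0,15,20,0,255, 0,0,0,18,24,0,255, 0,0,0,21,28,0,255, 0,0,0,21,28,0,255]'
```

```text
t: 4.98
tcp_pos: [0.4328, -0.0979, 0.1115]
orientation: [2.805, 1.412, 0.003]
wrist_force: [0.3, 0.1, -0.6]
finger_gap: -0.0002
t: 5.65
tcp_pos: [0.4544, -0.0691, 0.1115]
orientation: [2.805, 1.413, 0.004]
wrist_force: [0.7, -0.2, -0.3]
finger_gap: 0.0001
```

```bash
python3 -m pendant '[0,0,0,3,4,0,255, 0,0,0,6.6,8.8,0,255, 0,0,0,10,13.5,0,255, 0,0,0,13.5,18,0,255, 0,0,0,17,23,0,255, 0,0,0,20.5,27.5,0,255, 0,0,0,24,32.5,0,255]'
python3 - <<'E'
from h import *
c=shot('wrist','w3.png');s=manip.sense();print(s['tcp_pos'],s['wrist_force']);W=pts(c)
m=mask(c,'blue',(0,0,640,480));w=W[m];z=np.nanpercentile(w[:,2],90);t=w[abs(w[:,2]-z)<.004];print(m.sum(),z,cv2.minAreaRect((t[:,:2]*1000).astype(np.float32)))
E
```

```text
t: 6.23
tcp_pos: [0.4788, -0.0361, 0.1115]
orientation: [2.805, 1.413, 0.004]
wrist_force: [-0.3, -0.0, -0.9]
finger_gap: 0.0002
[ 0.47942436 -0.03541831  0.11155018] [-0.11189285  0.58440145  0.20375117]
7911 0.12496006250887798 ((489.6473388671875, -19.99739646911621), (12.160482406616211, 68.48981475830078), 53.59098434448242)
```

View pics/w3.png

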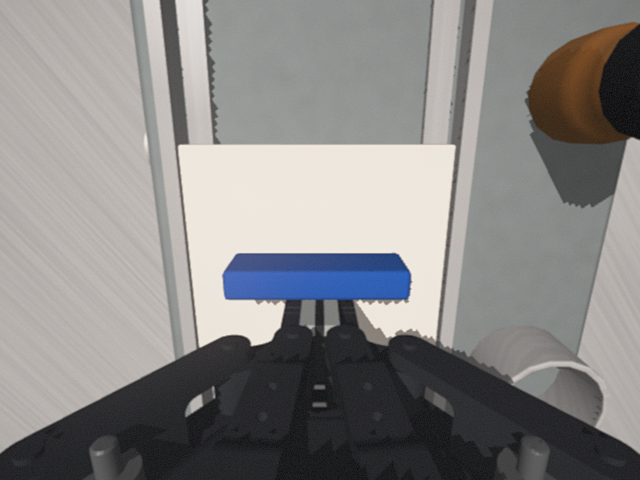

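The rib at (317,277) is straight between the lips and has moved 64 mm over the tab, with about 70 mm left. I continue and slow down at the end.

```bash
python3 -m pendant '[0,0,0,3,4,0,255, 0,0,0,6.6,8.8,0,255, 0,0,0,10,13.5,0,255, 0,0,0,13.5,18,0,255, 0,0,0,17,23,0,255, 0,0,0,20.5,27.5,0,255, 0,0,0,24,32.5,0,255, 0,0,0,27.5,37,0,255, 0,0,0,31,41.5,0,255, 0,0,0,34.5,46,0,255, 0,0,0,36.5,49,0,255, 0,0,0,38.5,52,0,255, 0,0,0,38.5,52,0,255]'; python3 -m pendant '[0,0,0,1,1.5,0,255, 0,0,0,2,2.5,0,255, 0,0,0,2.5,3.5,0,255, 0,0,0,2.5,3.5,0,255]'
```

```text
t: 7.37
tcp_pos: [0.5184, 0.0172, 0.1116]
orientation: [2.804, 1.414, 0.006]
wrist_force: [-0.8, -0.0, -0.5]
finger_gap: 0.0002
t: 7.7
tcp_pos: [0.5199, 0.0195, 0.1115]
orientation: [2.804, 1.413, 0.001]
wrist_force: [-5.0, -6.1, 4.5]
finger_gap: -0.0001
```

```bash
python3 -m pendant '[0,0,0,0.5,0.5,0,255, 0,0,0,1,1.5,0,255, 0,0,0,1,1.5,0,255]'
```

```text
t: 7.95
tcp_pos: [0.5199, 0.0195, 0.1116]
orientation: [2.803, 1.41, -0.004]
wrist_force: [-6.3, -9.4, 5.8]
finger_gap: -0.0002
```

The position no longer changes while the force grows to 11 N, so the cover is at the stop. I back off, lift and check from the cameras.

```bash
python3 -m pendant '[0,0,0,-3,-4,0,255, 0,0,0,-8,-11,0,255, 0,0,0,-8,-11,20,255, 0,0,0,-8,-11,50,255, 0,0,0,-12,-16,85,255, 0,0,0,-30,-40,110,255, 0,0,0,-50,-67,130,255, 0,0,0,-50,-67,130,255, 0,0,0,-50,-67,130,255]'
python3 - <<'E'
from h import *
c=shot('wrist','w4.png');s=manip.sense();print(s['t'],s['tcp_pos'],s['wrist_force']);W=pts(c)
for n,c in(('w',c),('s',shot('scene','s4.png'))):
  W=pts(c)
  for col in('blue','red'):
    m=mask(c,col,dict(w=(0,0,640,480),s=(205,200,355,310))[n]);w=W[m]
    if m.sum()<30: print(n,col,m.sum());continue
    z=np.nanpercentile(w[:,2],90);t=w[abs(w[:,2]-z)<.004]
    r=cv2.minAreaRect((t[:,:2]*1000).astype(np.float32));print(n,col,m.sum(),z,r)
    d=np.array(r[0])-[452,-72];print('  travel',d@[.596,.803],d@[.803,-.596])
E
```

```text
t: 8.7
tcp_pos: [0.47, -0.0487, 0.2428]
orientation: [2.803, 1.406, 0.001]
wrist_force: [0.4, 0.1, -0.2]
finger_gap: 0.0004
8.75 [ 0.469958   -0.0479114   0.24184423] [-0.19231376 -0.09737656 -0.24181134]
w blue 1746 0.125398552821962 ((530.453125, 35.40373229980469), (10.316533088684082, 67.8808364868164), 53.0770378112793)
  travel 133.00325953674317 -1.0147650756835866
w red 2050 0.0893343759328297 ((490.8513488769531, -18.567283630371094), (29.075374603271484, 59.49080276489258), 53.25960159301758)
  travel 66.06187517547608 -0.6482658081054654
s blue 172 0.12397793713133091 ((532.9649047851562, 33.8187255859375), (11.063775062561035, 67.78107452392578), 53.549896240234375)
  travel 133.22751989746095 1.946858093261722
s red 133 0.0887317005351208 ((487.94110107421875, -23.36711883544922), (23.228471755981445, 61.46873474121094), 55.27936553955078)
  travel 60.473099815368656 -0.124493011474608
```

View pics/w4.png

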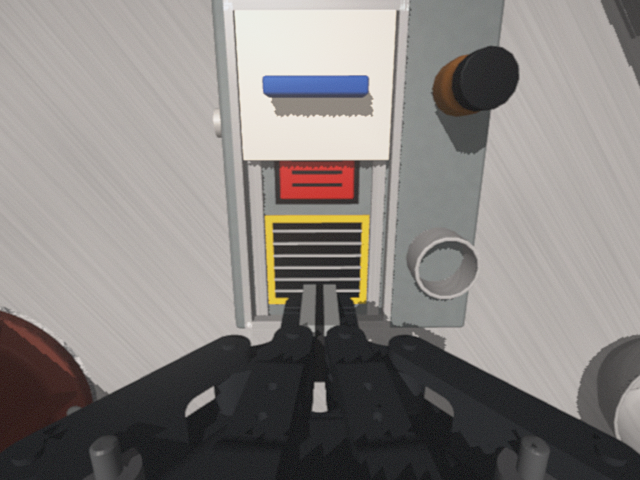

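View pics/s4.png

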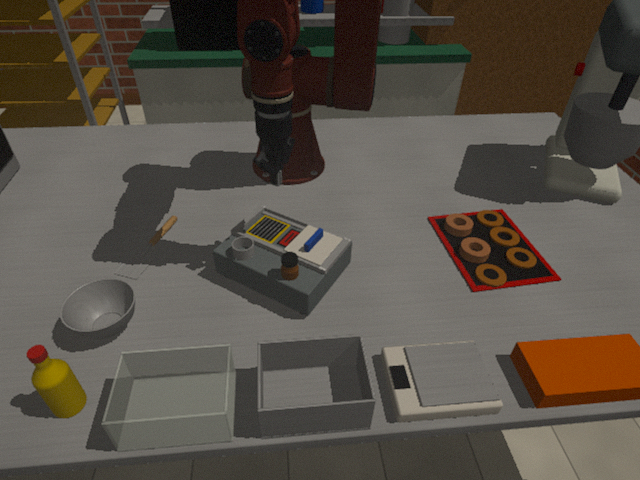

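The wrist view shows the cover against the end stop (top edge about row 10), flat, with the rib at (316,85). The yellow-framed filter at (317,260) is fully open, and the cutter and jar stand where they were. The scene view agrees. Cover travel is 133 mm and the tab is still at 0.089.

```bash
python3 -c "
from bench import job; print(job.sign_off())"
```

```text
the job is handed in; nothing more can be done
None
```

The filter now lies fully open and the job is handed in, at about 9 s on the robot's clock. With the jaws shut, I pressed the red tab down to its hard stop, then pushed the cover by the middle of its rib to the end stop. I then backed off and lifted clear.

**Tab:** its top measured about 0.089 m both after the press and at the end, against 0.088 m expected. Force rose to 32 N at the hard stop, within the limits.

**Cover:** it travelled 133 mm by both the wrist and scene views, against about 134 mm expected. At the end stop it stopped moving while the force rose to 11 N. It is flat and straight; the rib top is at 0.124–0.125 m, as before.

**Bystanders:** the cutter, jar and everything else look unmoved in the pictures. I did not measure their positions.

**Disagreements:**
- The first two-view triangulation of the tab and rib came out about 1 cm low, because the colour masks included their side faces. I used the depth readings instead.
- In the last check the cover's sideways position differed by 3 mm between the two views (−1 and +2 mm), which is roughly the calibration error.

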